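# Set a glass test panel at height under the curing lamp

## Robot

A 6-joint arm with a two-finger parallel gripper is mounted at the origin on the work surface. World frame = base frame: x ahead of the robot, y to its left, z up, the work surface at z = 0. Lengths are in m, angles in degrees, forces in N, time in s.
With the tool pointing down it reaches from about 0.375 to 0.9 m from the base axis. Payload 3.1 kg.
Tool frame: the origin (TCP) lies on the centre line of the jaws, within the pads' length; the fingertips stand 25 mm ahead of it and the grasp point (between the pads) lies 6 mm ahead of it; z points along the fingers, y is the line along which they close (so a half turn about z gives the same grasp; the last joint's range is limited). The gripper opens to 87 mm and grips with 3 to 60 N. Pads are 19 mm wide; open, the fingers measure 117 mm over their backs; the gripper's body (75 mm by 190 mm) begins 51 mm behind the grasp point.
Start: joints at [-81.561, 30.224, 82.088, -0, 67.689, -10.227], TCP at [0.2, -0.592, 0.248] pointing down, gripper open.
Joint ranges: [-176.69, 176.69], [-43.24, 126.21], [12.49, 139.97], [-82, 262], [0, 151.66], [-163.58, 163.58]. Speed limits (degrees/s): [159.86, 159.86, 180, 180, 180, 180].

## Interface

Orientations are given as a 3x3 rotation matrix whose columns are the frame's x, y, z axes.
In Python, from rig import bot, cams, models gives the robot as it stands. The module is installed in compiled form; this text tells all that it offers.
- The arm moves only by the shell command python3 -m handwheel 'ROWS' [OPENING]. ROWS is JSON, a list of rows, each a list of 6 numbers: the shift along the world's x, y, z each as a share of 1 m, from -1 to 1, then the turn, a rotation vector about the world's x, y, z each as a share of 2 rad, from -1 to 1. In form: [[dx, dy, dz, wx, wy, wz], ...]. A call has exactly 8 rows; each row is the pose to reach, as a shift and turn from the pose commanded when the call began; what a row does not reach only later rows make up. A row lasts 1/12 s, in which the tool goes at most 41.7 mm and 7.16 degrees, less where a joint would pass 70% of its speed; a pose out of reach is approached as far as the arm can. A call with a number of a shift or a turn outside -1 to 1 is refused whole. A call with a gripper value outside its range is refused whole. OPENING is the opening, from -1 (shut) to 1 (fully open), so that 0 is half open, set as the call begins (- or left out, the last holds). The fingers move at their own pace and stop on an object; the grip force is fixed at half the most. Time passes only in rows, so rows that repeat a pose let the fingers close, or fill a call up. It gives the time, the measured TCP pose, the force, the opening and the grip force at its end, in the units of the state.
- bot.read_state(): the state, without advancing time (a new reading comes with each control period).
- cams.capture(name): name is "scene" or "top" or "wrist"; returns (picture, depth): 400x640x3 uint8, blue, green, red; 400x640 float32, m along the optical axis (not along the pixel's ray), 0 where there is no reading.
- cams.calibration(name): a dict with "mtx" (3x3 intrinsics, pixels), "dist_coeffs" ([k1, k2, p1, p2, k3] as OpenCV has them; the pictures are not rectified), "R" (3x3) and "t" (3): a world point X has camera coordinates R X + t; the wrist camera has in their place "tool_from_camera" (4x4, takes a point from camera to tool coordinates, whose origin is the TCP and whose axes are the flange's). Camera axes: x right, y down, z forward; pixel columns grow to the right and rows downward; lengths in m; the calibration is good to about 2 mm. A picture is of the moment at which its call begins: read the wrist's pose just before it. calibration takes no time and is no camera call.
- bot.hand_in(): hands the job in; it is judged then, once.
Trained networks look in the newest picture that a camera, given by its name, has taken for a name from the list of things; names that differ only in an ending like _2 or _b are one class to them, and where a whole thing is asked for, a point or a joint stands for the part that bears it (a point fixed in the world has none). Each returns a list of dicts, best first, with "conf" (0 to 1); they miss things now and then, are a little off and sometimes report something else, mostly with a low value. They report only what shows in the picture. A call takes as long as a camera call. They do not tell look-alikes from the thing itself.
- models.spot_in(query, camera): "position" ([column, row] in pixels, amid what is visible of it).
- models.tip_of(query, camera): "position" ([column, row] in pixels: a listed point, or the origin of a listed thing).
The state is a dict: "time_s": time; "joint_positions": joint angles; "qvel": joint speeds; "tau": joint torques, N m; "position": TCP position; "tcp_rot": TCP orientation; "force": force on the tool from outside, world axes, zero at the start; "moment": the same for the moment, N m; "opening": opening from 0.0 (shut) to 1.0 (fully open); "grasp_force": force on a finger pad.
Only numpy, scipy, OpenCV 4.12 (cv2) and the standard library are available. Lean on these libraries where they do the work, as an engineer would, in place of code of your own. Each camera call takes 0.05 s, during which the arm holds its last target. There are 200 camera calls.

## Task

Make the curing station ready: crank the handwheel of its scissor lift table until the platform's pointer is level with the line on the cursor of the upright rule, lay the two square spacer bars on the platform, running front to back, and set the glass test panel gently down on them, not dropped. The panel must lie flat in the middle of the platform, its long sides running front to back, with one bar under each long edge so that it rests clear of the platform. Leave everything else on the bench where it is.

Things in the scene. Friction and masses are not known exactly. Their poses are not given: they have to be found in the camera images.
- screw_axis (a point): centre of the black handwheel (90 mm across, 8 mm thick) on the front of the curing station, whose place on the bench varies. Axes of the station: x level from the front (handwheel) to the back (lamp column), y to its left, z up. The screw's axis runs along x, 70 mm above the bench. The grey foot plate, 260 x 230 mm, 20 mm high, reaches from 6 to 266 mm behind this point
- lamp (a point): centre of the underside of the white lamp head, 70 mm (x) x 200 mm (y), 285 mm above the bench, straight over the middle of the platform and 125 to 150 mm above it; its column stands 138 mm behind. Things go on the platform with the tool leaning back to the handwheel side, gripped forward of their middle. Axes as the station
- handwheel (a joint): turn of the handwheel in rad, 0 to 32; grows when turned clockwise as seen from the front (from the robot), which raises the platform by 6.9 mm a turn. It stays where it is left; turning takes about 2 N at the crank grip
- crank_grip (a point): middle of the crank grip, a black cylinder 18 mm thick and 54 mm long that spins freely on its pin. It stands out from the wheel towards the front, parallel to the screw's axis and 35 mm from it; its middle is 33 mm in front of the wheel's centre. It circles the screw's axis as the wheel turns and does not rise with the platform
- platform: the lift table's platform, an aluminium plate 150 mm (x) x 130 mm (y) x 5 mm; origin at the centre of its top face, axes those of the station; it stays level and moves only straight up and down
- pointer (a point): tip of the dark steel pointer that stands out from the platform's +y side in front of the rule, 45 mm behind and 92 mm left of the platform's centre, 4 mm below its top face
- cursor_line (a point): black line round the middle of the cursor, an aluminium clamp 12 mm tall and 40 mm wide fixed on the upright steel rule (30 mm wide, its top 184 mm above the bench) at the platform's left; the platform is at the right height when the pointer is level with this line. It always starts 7 to 21 mm above the pointer
- bar1_mid (a point): centre of a loose square aluminium spacer bar, 110 x 15 x 15 mm, about 67 g, lying flat on the bench; x along its length, z up
- bar2_mid (a point): centre of the other spacer bar, just like the first
- panel_mid (a point): centre of the loose glass test panel, 120 mm (x) x 60 mm (y) x 6 mm, about 108 g, coated white on top; it lies level on a fixed wire rack, its underside 30 mm above the bench. The rack has two rails along the panel, 18 mm either side of its middle line, and feet that spread to 33 mm at the bench, so the panel's long edges are free to grip
- spatula: steel laboratory spatula 165 mm long, 10 mm wide and 6 mm high, lying on the bench, origin on the bench under its middle, x along it (leave alone)
- jar: closed amber jar, 60 mm across, 75 mm tall; origin at the centre of its underside (leave alone)
- washbottle: white wash bottle, 66 mm across, 196 mm tall with its spout; origin at the centre of its underside (leave alone)
- beaker: glass beaker, 68 mm across, 85 mm tall; origin at the centre of its underside (leave alone)
- cap: blue screw cap lying on the bench, 44 mm across, 14 mm tall; origin at the centre of its underside (leave alone)
- petri: closed clear dish, 90 mm across, 15 mm tall; origin at the centre of its underside (leave alone)
Mind the look-alikes: they are no part of the job. Of the things like the part that bears panel_mid, leave any that is green; of the rest the smaller one is meant.

How it is judged:
By the outcome, as a careful person would: the job done as asked, in the order asked, and still so for the second after the job is handed in, with the robot touching nothing.
It also fails if it takes over 72 s, if anything falls off the work surface, if the arm or the gripper's body presses on something with over 40 N, if the wrist force passes 120 N, or if a joint passes its speed limit or range.

## Working session

There is one attempt and no reset: what is moved stays moved. The work goes in short steps, Python scripts to look and compute and a shell command to move; the robot and the scene stay as the last step left them, time stands still between calls to the robot, and variables do not carry over. Pictures are saved under pics/ and viewed, at most 10 in all, crops included, and the job is handed in when it is done.

```bash
mkdir -p pics; ls; cat > h.py <<'E'
import numpy as np, cv2
from rig import bot, cams, models
def ray(c,px):
    k=cams.calibration(c); K=np.array(k["mtx"]);d=np.array(k["dist_coeffs"])
    p=cv2.undistortPoints(np.array([[px]],float),K,d)[0,0]; v=np.array([p[0],p[1],1.])
    if c!="wrist":
        R=np.array(k["R"]);t=np.array(k["t"]); return -R.T@t, R.T@v
    s=bot.read_state();T=np.array(k["tool_from_camera"]);R=np.array(s["tcp_rot"]);p=np.array(s["position"])
    return p+R@T[:3,3], R@T[:3,:3]@v
def at_z(c,px,z):
    o,v=ray(c,px); return o+v*(z-o[2])/v[2]
def at_d(c,px,d): # depth along axis
    o,v=ray(c,px); return o+v*d
def med(D,px,r=2):
    x,y=int(round(px[0])),int(round(px[1])); a=D[max(0,y-r):y+r+1,max(0,x-r):x+r+1]; a=a[a>0]; return float(np.median(a)) if a.size else 0
def proj(c,X):
    k=cams.calibration(c);K=np.array(k["mtx"]);d=np.array(k["dist_coeffs"])
    if c!="wrist": R=np.array(k["R"]);t=np.array(k["t"])
    else:
        s=bot.read_state();T=np.array(k["tool_from_camera"]);Rt=np.array(s["tcp_rot"])@T[:3,:3];o=np.array(s["position"])+np.array(s["tcp_rot"])@T[:3,3];R=Rt.T;t=-R@o
    return cv2.projectPoints(np.array(X,float).reshape(-1,1,3),cv2.Rodrigues(R)[0],t,K,d)[0][:,0]
E
python3 - <<'E'
from h import *
np.set_printoptions(precision=4,suppress=True)
for c in ["scene","top"]:
    im,D=cams.capture(c); cv2.imwrite(f"pics/{c}0.png",im); np.save(f"{c}D.npy",D)
    for q in ["screw_axis","lamp","crank_grip","platform","pointer","cursor_line","bar1_mid","panel_mid"]:
        for r in models.tip_of(q,c)[:4]:
            d=med(D,r["position"]); print(c,q,np.round(r["position"],1),round(r["conf"],2),at_d(c,r["position"],d) if d else None)
print(bot.read_state()); print(cams.calibration("wrist"))
E
```

```text
pics
scene screw_axis [327.1 266.9] 0.82 [0.5874 0.0676 0.1443]
scene screw_axis [351.8 232.7] 0.5 [ 0.4063 -0.0809  0.0133]
scene screw_axis [249.  216.9] 0.17 [ 0.6943 -0.3052  0.0203]
scene lamp [388.4 344.8] 0.62 [0.5158 0.3053 0.0105]
scene lamp [296.3 239.6] 0.59 [0.677  0.069  0.3403]
scene crank_grip [332.5 263.3] 0.62 [0.5556 0.0445 0.1066]
scene crank_grip [296.9 269.7] 0.53 [0.6676 0.0357 0.1445]
scene platform [268.4 184.4] 0.74 [ 0.5763 -0.4018  0.0372]
scene platform [298.6 269. ] 0.61 [0.6624 0.036  0.1446]
scene platform [389.8 343.4] 0.35 [0.5107 0.3043 0.0125]
scene pointer [305.7 301.8] 0.87 [0.6759 0.1039 0.0737]
scene pointer [270.5 186.7] 0.74 [ 0.574  -0.3876  0.037 ]
scene cursor_line [304.2 306.3] 0.61 [0.7036 0.1543 0.163 ]
scene bar1_mid [413.5 387.1] 0.7 [0.5229 0.4347 0.014 ]
scene bar1_mid [296.  271.4] 0.51 [0.6718 0.0382 0.1421]
scene panel_mid [328.6 148.3] 0.88 [ 0.2672 -0.498   0.0094]
scene panel_mid [276.3 139.9] 0.77 [ 0.4359 -0.6494  0.007 ]
top screw_axis [278.5 181.4] 0.59 [0.5595 0.0298 0.1064]
top lamp [265.9 132.9] 0.81 [0.6465 0.0353 0.336
[... 775 characters left out ...]
n': array([ 0.2001, -0.5921,  0.2476]), 'tcp_rot': array([[ 0.9474,  0.3201,  0.    ],
       [ 0.3201, -0.9474, -0.    ],
       [-0.    ,  0.    , -1.    ]]), 'force': array([-0.3959,  0.0028, -0.0106]), 'moment': array([ 0.0262,  0.044 , -0.0116]), 'grasp_force': 0.0, 'opening': 1.0021308957024087}
{'mtx': array([[331.6999,   0.    , 322.164 ],
       [  0.    , 331.6999, 198.2944],
       [  0.    ,   0.    ,   1.    ]]), 'dist_coeffs': array([-0.0573,  0.    ,  0.    ,  0.    ,  0.    ]), 'tool_from_camera': array([[-0.0001, -0.9665, -0.2568,  0.0689],
       [ 1.    , -0.0002,  0.0005,  0.0003],
       [-0.0006, -0.2568,  0.9665, -0.1376],
       [ 0.    ,  0.    ,  0.    ,  1.    ]])}
```

View pics/scene0.png

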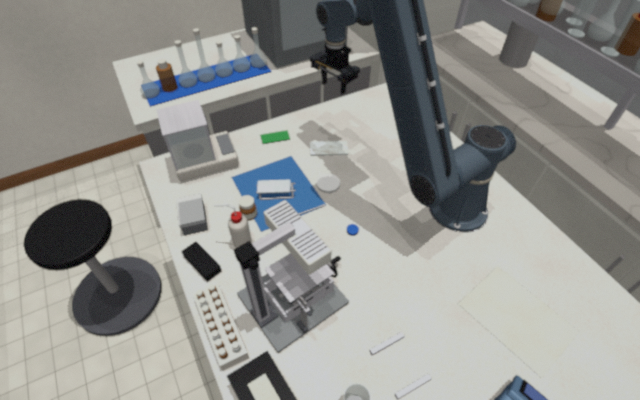

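View pics/top0.png

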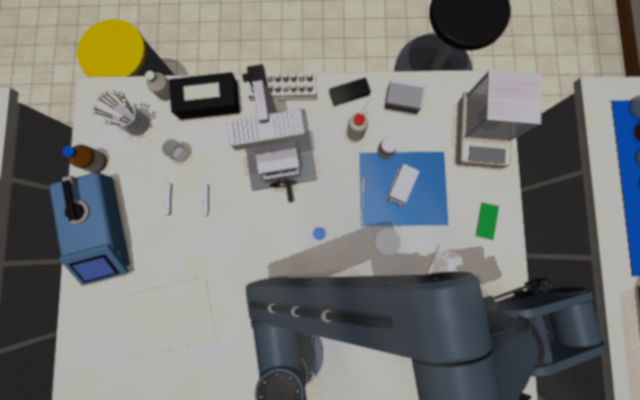

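```bash
cat >> h.py <<'E'
def cloud(c,D):
    k=cams.calibration(c);h,w=D.shape;u,v=np.meshgrid(np.arange(w),np.arange(h))
    p=cv2.undistortPoints(np.stack([u,v],-1).reshape(-1,1,2).astype(float),np.array(k["mtx"]),np.array(k["dist_coeffs"]))[:,0]
    P=np.c_[p,np.ones(len(p))]*D.reshape(-1,1)
    if c!="wrist": W=(P-np.array(k["t"]))@np.array(k["R"])
    else:
        s=bot.read_state();T=np.array(k["tool_from_camera"]);R=np.array(s["tcp_rot"]);W=(P@T[:3,:3].T+T[:3,3])@R.T+np.array(s["position"])
    W=W.reshape(h,w,3);W[D<=0]=np.nan
    return W
def rect(W,xr,yr,zr):
    m=(W[...,0]>xr[0])&(W[...,0]<xr[1])&(W[...,1]>yr[0])&(W[...,1]<yr[1])&(W[...,2]>zr[0])&(W[...,2]<zr[1])
    m2=cv2.connectedComponentsWithStats(m.astype(np.uint8))
    i=1+np.argmax(m2[2][1:,4]) if m2[0]>1 else 0
    P=W[m2[1]==i]; return cv2.minAreaRect((P[:,:2]*1000).astype(np.float32)),len(P),np.median(P[:,2])
E
python3 - <<'E'
from h import *
np.set_printoptions(precision=4,suppress=True)
for c in ["scene","top"]:
    W=cloud(c,np.load(c+"D.npy")); print(c)
    for n,a in dict(bench=((.3,.45),(.1,.3),(-.05,.05)),barA=((.42,.6),(.37,.5),(.008,.03)),barB=((.42,.6),(.24,.37),(.008,.03)),panel=((.45,.68),(-.5,-.28),(.022,.06)),other=((.15,.4),(-.62,-.4),(.004,.06)),green=((.3,.55),(-.8,-.58),(.004,.06)),foot=((.45,.9),(-.15,.25),(.013,.026)),plat=((.55,.8),(-.1,.2),(.125,.165)),lamptop=((.5,.9),(-.2,.3),(.325,.35))).items():
        try: print(n,rect(W,*a))
        except Exception as e: print(n,e)
im=cv2.imread("pics/scene0.png");cv2.imwrite("pics/s1.png",cv2.resize(im[115:335,220:410],None,fx=2.7,fy=2.7,interpolation=cv2.INTER_CUBIC))
im=cv2.imread("pics/top0.png");cv2.imwrite("pics/t1.png",cv2.resize(im[110:290,140:510],None,fx=2.1,fy=2.1,interpolation=cv2.INTER_CUBIC))
E
```

```text
scene
bench (((375.02703857421875, 200.03416442871094), (149.775390625, 199.86866760253906), 0.05595908686518669), 2776, np.float64(0.0010736019398805956))
barA (((522.3563842773438, 430.7347412109375), (111.89656066894531, 16.64661979675293), 0.07441820949316025), 270, np.float64(0.01575573007544663))
barB (((515.1902465820312, 298.8403625488281), (114.54656219482422, 17.098011016845703), 0.4806761145591736), 235, np.float64(0.01616630275519714))
panel (((557.5654907226562, -382.11077880859375), (67.70747375488281, 139.5482177734375), 61.95818328857422), 446, np.float64(0.03734779713746965))
other (((269.1070556640625, -504.43536376953125), (145.84371948242188, 176.08444213867188), 52.157283782958984), 598, np.float64(0.009500747590843482))
green (((419.309326171875, -711.698486328125), (153.10092163085938, 147.01632690429688), 76.72763061523438), 332, np.float64(0.007919230985739784))
foot (((688.1591796875, 77.23664855957031), (258.7960205078125, 168.60745239257812), 8.798351287841797), 1790, np.float64(0.020850175774711828))
plat (((662.9191284179688, 51.817440032958984), (148.36
[... 875 characters left out ...]
3798828125), (82.6053237915039, 109.3801498413086), 65.07243347167969), 541, np.float64(0.00773211764189145))
green (((430.40960693359375, -674.938720703125), (63.9720573425293, 120.54962158203125), 74.7603759765625), 481, np.float64(0.006651839401333075))
foot (((700.8280029296875, -19.483909606933594), (258.9548034667969, 102.66228485107422), 8.721444129943848), 818, np.float64(0.01944975269034705))
plat (((630.9227294921875, 34.269874572753906), (88.04070281982422, 130.0054931640625), 9.02072525024414), 1111, np.float64(0.14199477894336662))
lamptop (((662.235107421875, 39.019126892089844), (70.98979949951172, 200.41384887695312), 8.422075271606445), 1891, np.float64(0.33658353627765886))
```

View pics/s1.png

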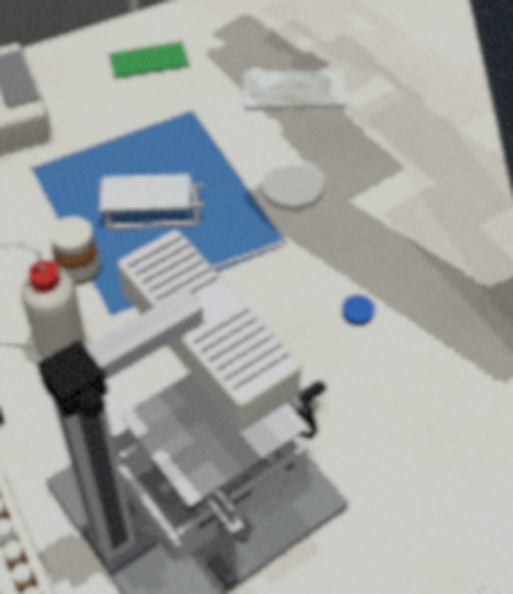

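Pictures: the white panel on the wire rack is at scene (275,187) and top (404,185), measured 36 mm high and 60 mm wide. The green one at scene (275,137) is excluded. The larger white one at scene (328,148) lies on the bench. So the panel on the rack is the one meant. The station is at yaw about 8.7°, and the bars are at top (168,198) and (205,199).

Next I move in front of the station for a closer wrist view.

```bash
python3 -m handwheel '[[0.13,0.3,0.02,0,0,-0.0873],[0.13,0.3,0.02,0,0,-0.0873],[0.13,0.3,0.02,0,0,-0.0873],[0.13,0.3,0.02,0,0,-0.0873],[0.13,0.3,0.02,0,0,-0.0873],[0.13,0.3,0.02,0,0,-0.0873],[0.13,0.3,0.02,0,0,-0.0873],[0.13,0.3,0.02,0,0,-0.0873]]'
python3 -m handwheel '[[0.12,0.3,0,0.0593,-0.3882,0],[0.12,0.3,0,0.0593,-0.3882,0],[0.12,0.3,0,0.0593,-0.3882,0],[0.12,0.3,0,0.0593,-0.3882,0],[0.12,0.3,0,0.0593,-0.3882,0],[0.12,0.3,0,0.0593,-0.3882,0],[0.12,0.3,0,0.0593,-0.3882,0],[0.12,0.3,0,0.0593,-0.3882,0]]'
python3 - <<'E'
from h import *
s=bot.read_state();print(s["time_s"],s["position"],s["tcp_rot"],s["joint_positions"],s["force"])
E
```

```text
time_s: 1.57
position: [0.3304, -0.2895, 0.2679]
tcp_rot: [[0.989, 0.151, 0.0], [0.151, -0.989, 0.0], [0.0, -0.0, -1.0]]
force: [-0.5, 0.0, -0.3]
opening: 1.001
grasp_force: 0.0
time_s: 2.23
position: [0.4314, -0.0489, 0.2689]
tcp_rot: [[0.715, 0.157, 0.681], [0.112, -0.988, 0.11], [0.69, -0.002, -0.724]]
force: [0.5, 0.2, -0.5]
opening: 0.996
grasp_force: 0.0
2.2333 [ 0.43143163 -0.04893959  0.26893274] [[ 0.71524007  0.15715476  0.6809802 ]
 [ 0.11208484 -0.98757087  0.11018513]
 [ 0.68983232 -0.00248126 -0.72396492]] [-44.35377993   8.66437322 135.15116291  80.12543634  34.27697822
 -32.31892585] [ 0.52475633  0.17489081 -0.53907648]
```

```bash
python3 -m handwheel '[[0.08,0.03,0,0,0,0],[0.08,0.06,0,0,0,0],[0.1,0.1,0,0,0,0],[0.1,0.13,0,0,0,0],[0.1,0.16,0,0,0,0],[0.1,0.16,0,0,0,0],[0.1,0.16,0,0,0,0],[0.1,0.16,0,0,0,0]]'
python3 - <<'E'
from h import *
np.set_printoptions(precision=4,suppress=True)
s=bot.read_state();print(s["time_s"],s["position"],s["joint_positions"])
im,D=cams.capture("wrist");cv2.imwrite("pics/w1.png",im);np.save("w1D.npy",D)
for q in ["screw_axis","lamp","crank_grip","platform","pointer","cursor_line","bar1_mid"]:
    for r in models.tip_of(q,"wrist")[:3]:
        d=med(D,r["position"]); print(q,np.round(r["position"],1),round(r["conf"],2),at_d("wrist",r["position"],d) if d else None)
E
```

```text
time_s: 2.9
position: [0.5313, 0.1113, 0.2687]
tcp_rot: [[0.717, 0.161, 0.679], [0.114, -0.987, 0.113], [0.688, -0.003, -0.726]]
force: [0.7, -0.1, 0.6]
opening: 1.001
grasp_force: 0.0
2.9 [0.5313 0.1113 0.2687] [ -5.3336  15.4971 122.8749  94.9674  10.145  -15.6088]
screw_axis [412.2 312.2] 0.89 [0.5565 0.0241 0.0818]
platform [419.1 187.3] 0.77 [0.6615 0.0349 0.143 ]
platform [411.3 312.4] 0.49 [0.5563 0.0245 0.0812]
pointer [321.9 152.1] 0.68 [0.6919 0.1345 0.1378]
cursor_line [320.2 136.3] 0.65 [0.6981 0.1375 0.1553]
```

View pics/w1.png

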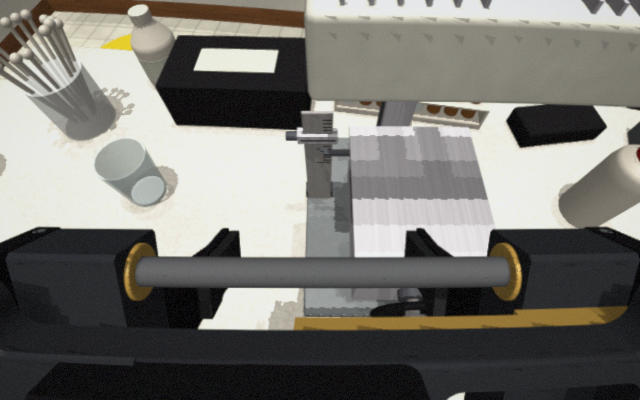

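Wrist view: the pointer is at (322,152) with z about 0.138–0.139. The cursor line is at about (318,136) with z about 0.155. The platform is at z = 0.143 with its centre near (0.661, 0.038). The pose is near a wrist singularity, so I fit the arm's kinematics to check reach before going further.

```bash
cat > kin.py <<'E'
import numpy as np
from scipy.spatial.transform import Rotation as R
from scipy.optimize import least_squares
def Rz(a): return R.from_euler('z',a,degrees=True).as_matrix()
def Ry(a): return R.from_euler('y',a,degrees=True).as_matrix()
def fk(q,P):
    h,lat,a2,a3,e,d,lw=P
    A=Rz(q[0]);B=A@Ry(q[1]);C=B@Ry(q[2]);E=C@Rz(q[3]);F=E@Ry(q[4])
    p=A@[0,lat,h]+B@[0,0,a2]+C@[e,0,a3]+E@[0,lw,0]+F@[0,0,d]
    return p,F
data=[([-81.5601,30.2224,82.0868,0,67.6888,-10.2262],[.2001,-.5921,.2476]),
([-44.35377993,8.66437322,135.15116291,80.12543634,34.27697822,-32.31892585],[.43143,-.04894,.26893]),
([-5.3336,15.4971,122.8749,94.9674,10.145,-15.6088],[.5313,.1113,.2687])]
E
python3 - <<'E'
from kin import *
import itertools
np.set_printoptions(precision=4,suppress=True)
f=lambda P:np.concatenate([fk(q,P)[0]-p for q,p in data])
for l0 in (0,.11):
    r=least_squares(f,[.15,.11-l0,.4,.4,0,.25,l0]); print(r.x,r.cost, np.abs(r.fun).max())
for q,p in data: print(fk(q,r.x)[1], (fk(q,r.x)[1]@Rz(q[5]))[:,0])
E
```

```text
[0.2747 0.111  0.5877 0.3919 0.1142 0.2805 0.    ] 7.427552992277352e-10 2.0842416051047863e-05
[0.2747 0.111  0.5877 0.3919 0.1142 0.2805 0.    ] 7.427552983456063e-10 2.08442624245464e-05
[[-0.1468  0.9892  0.    ]
 [ 0.9892  0.1468 -0.    ]
 [-0.      0.     -1.    ]] [-0.3201  0.9474 -0.    ]
[[ 0.2496  0.6885  0.681 ]
 [ 0.8945 -0.4333  0.1102]
 [ 0.3709  0.5816 -0.724 ]] [-0.1572  0.9876  0.0025]
[[ 0.0381  0.7334  0.6787]
 [ 0.9814 -0.1554  0.1129]
 [ 0.1883  0.6618 -0.7257]] [-0.1606  0.987   0.0033]
```

```bash
cat >> kin.py <<'E'
P=np.array([0.2747,0.111,0.5877,0.3919,0.1142,0.2805,0])
lo=np.array([-176,-43,12.5,-82,0,-163]);hi=np.array([176.6,126,139.9,262,151,163])
def pose(yaw,lean): # tool x toward yaw, leaning back
    a=np.radians(yaw);t=np.radians(lean);xs=np.array([np.cos(a),np.sin(a),0]);ys=np.array([-np.sin(a),np.cos(a),0]);zz=np.array([0,0,1.])
    z=np.sin(t)*xs-np.cos(t)*zz;y=-ys;x=np.cross(y,z);return np.c_[x,y,z]
def ik(p,T):
    best={}
    for q40 in (0,90,180):
      for q60 in (80,-20,20,130):
        az=np.degrees(np.arctan2(p[1],p[0]))
        def f(q):
            pp,F=fk(q,P);F=F@Rz(q[5]+90);return np.r_[(pp-p)*10,(F-T).ravel()]
        r=least_squares(f,np.clip([az-10,20,110,q40,40,q60],lo+1,hi-1),bounds=(lo,hi))
        if r.cost<1e-6: best[tuple(np.round(r.x,0))]=1
    return sorted(best)
E
python3 - <<'E'
from kin import *
a=np.radians(8.7);xs=np.array([np.cos(a),np.sin(a),0]);ys=np.array([-np.sin(a),np.cos(a),0])
S=np.array([.5572,.0230,.07]);C=np.array([.6612,.0387,.143])
for n,g,yaw in [("crankB",S-.046*xs-[0,0,.035],8.7),("crankT",S-.046*xs+[0,0,.035],8.7),("barL",C-.03*xs+.022*ys+[0,0,.04],8.7),("barR",C-.03*xs-.022*ys+[0,0,.04],8.7),("pickA",np.array([.49,.43,.02]),0),("pickB",np.array([.49,.296,.02]),0),("panel",np.array([.555-.022,-.383+.01,.035]),-26)]:
  for lean in (15,25,35,45,55):
    T=pose(yaw,lean); print(n,lean,[tuple(int(v) for v in k) for k in ik(g-.006*T[:,2],T)])
E
```

```text
crankB 15 [(-14, 41, 117, 37, 10, 32)]
crankB 25 [(-17, 43, 124, 134, 15, -69)]
crankB 35 [(-20, 49, 131, 151, 34, -89)]
crankB 45 [(-24, 57, 136, 153, 57, -99)]
crankB 55 []
crankT 15 [(-14, 32, 116, 18, 19, 51)]
crankT 25 [(-17, 33, 123, 82, 11, -15)]
crankT 35 [(-20, 36, 130, 137, 24, -74)]
crankT 45 [(-24, 44, 136, 148, 45, -90)]
crankT 55 []
barL 15 [(-7, 30, 96, 6, 40, 70)]
barL 25 [(-8, 29, 103, 17, 25, 59)]
barL 35 [(-10, 29, 110, 56, 13, 19)]
barL 45 [(-12, 31, 117, 127, 18, -53)]
barL 55 [(-13, 35, 123, 148, 35, -76)]
barR 15 [(-11, 31, 95, 8, 40, 65)]
barR 25 [(-13, 29, 102, 21, 26, 51)]
barR 35 [(-15, 29, 110, 58, 16, 13)]
barR 45 [(-17, 31, 116, 116, 20, -47)]
barR 55 [(-19, 36, 122, 139, 36, -72)]
pickA 15 [(35, 47, 94, -19, 28, 141)]
pickA 25 []
pickA 35 []
pickA 45 [(44, 53, 106, 246, 32, -118)]
pickA 55 [(46, 57, 107, 237, 45, -106)]
pickB 15 [(23, 44, 107, -22, 16, 133)]
pickB 25 []
pickB 35 [(28, 49, 117, 222, 23, -107)]
pickB 45 [(30, 54, 121, 213, 40, -94)]
pickB 55 [(33, 60, 123, 212, 57, -88)]
panel 15 [(-47, 45, 97, 13, 25, 58)]
panel 25 [(-49, 45, 104, 51, 12, 18)]
panel 35 [(-51, 47, 110, 124, 17, -56)]
panel 45 [(-53, 51, 115, 144, 33, -79)]
panel 55 [(-55, 57, 119, 149, 51, -87)]
```

```bash
python3 - <<'E'
from h import *
from kin import pose,ik,fk
np.set_printoptions(precision=4,suppress=True)
a=np.radians(8.7);xs=np.array([np.cos(a),np.sin(a),0]);ys=np.array([-np.sin(a),np.cos(a),0]);M=np.c_[xs,ys,[0,0,1]]
S=np.array([.5572,.0230,.07])
for c,f,dz in (("top","topD.npy",.0009),("scene","sceneD.npy",-.0011),("wrist","w1D.npy",0)):
    W=cloud(c,np.load(f)); Q=(W-S)@M; Q[...,2]+=.07+dz
    for n,m in (("grip",(Q[...,0]>-.058)&(Q[...,0]<-.015)&(abs(Q[...,1])<.06)&(Q[...,2]>.012)&(Q[...,2]<.14)),("wheel",(Q[...,0]>-.012)&(Q[...,0]<.008)&(abs(Q[...,1])<.06)&(Q[...,2]>.025)&(Q[...,2]<.13))):
        q=Q[m]; print(c,n,len(q),np.nanmedian(q,0) if len(q) else "", np.percentile(q,[3,97],axis=0) if len(q) else "")
s=bot.read_state();T=s["tcp_rot"];print(s["position"],T[:,2])
g=S-.038*xs-.015*ys+[0,0,-.032]
for dz in (0,.06,.13): print(dz,g+[0,0,dz]-.006*T[:,2],ik(g+[0,0,dz]-.006*T[:,2],T))
E
```

```text
top grip 67 [-0.0371 -0.0163  0.0456] [[-0.0565 -0.0241  0.0399]
 [-0.0157 -0.0076  0.0509]]
top wheel 162 [-0.0016 -0.0049  0.0801] [[-0.0079 -0.0395  0.0359]
 [ 0.0044  0.0367  0.1148]]
scene grip 46 [-0.0402 -0.0117  0.0462] [[-0.0548 -0.0219  0.0379]
 [-0.0277 -0.0075  0.0507]]
scene wheel 89 [0.0045 0.0254 0.08  ] [[-0.0018  0.0015  0.0422]
 [ 0.0072  0.0424  0.1105]]
wrist grip 0  
wrist wheel 739 [-0.0006  0.0166  0.098 ] [[-0.0032 -0.0096  0.072 ]
 [ 0.004   0.0403  0.1143]]
[0.5316 0.1097 0.2687] [ 0.6791  0.111  -0.7256]
0 [0.5178 0.0018 0.0424] [(np.float64(-25.0), np.float64(54.0), np.float64(134.0), np.float64(150.0), np.float64(50.0), np.float64(-95.0))]
0.06 [0.5178 0.0018 0.1024] [(np.float64(-25.0), np.float64(43.0), np.float64(134.0), np.float64(144.0), np.float64(41.0), np.float64(-87.0))]
0.13 [0.5178 0.0018 0.1724] [(np.float64(-25.0), np.float64(30.0), np.float64(132.0), np.float64(129.0), np.float64(30.0), np.float64(-69.0))]
```

```bash
python3 -m handwheel '[[-0.013,-0.027,-0.02,0,0,0],[-0.013,-0.054,-0.045,0,0,0],[-0.013,-0.081,-0.07,0,0,0],[-0.013,-0.108,-0.097,0,0,0],[-0.013,-0.108,-0.097,0,0,0],[-0.013,-0.108,-0.097,0,0,0],[-0.013,-0.108,-0.097,0,0,0],[-0.013,-0.108,-0.097,0,0,0]]'
python3 - <<'E'
from h import *
np.set_printoptions(precision=4,suppress=True)
s=bot.read_state();p=s["position"];g=np.array([.5178,.0018,.0424]);print(p,s["joint_positions"],g-p)
im,D=cams.capture("wrist");cv2.imwrite("pics/w2.png",im)
E
```

```text
time_s: 3.97
position: [0.5184, 0.0021, 0.1711]
tcp_rot: [[0.718, 0.158, 0.678], [0.111, -0.987, 0.112], [0.687, -0.005, -0.726]]
force: [-0.5, 0.4, 0.3]
opening: 0.993
grasp_force: 0.0
[0.5184 0.0021 0.1711] [-24.779   30.1688 131.5166 128.9458  29.743  -68.7607] [-0.0006 -0.0003 -0.1287]
```

View pics/w2.png

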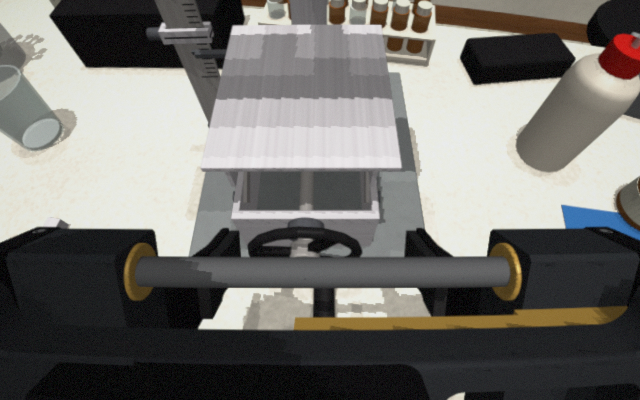

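The crank grip is at about (323,300), centred between the fingers. I descend and close on it.

```bash
python3 -m handwheel '[[0,0,-0.03,0,0,0],[0,0,-0.06,0,0,0],[0,0,-0.09,0,0,0],[0,0,-0.115,0,0,0],[0,0,-0.129,0,0,0],[0,0,-0.129,0,0,0],[0,0,-0.129,0,0,0],[0,0,-0.129,0,0,0]]'
python3 -m handwheel '[[0,0,0,0,0,0],[0,0,0,0,0,0],[0,0,0,0,0,0],[0,0,0,0,0,0],[0,0,0,0,0,0],[0,0,0,0,0,0],[0,0,0,0,0,0],[0,0,0,0,0,0]]' -1
```

```text
time_s: 4.68
position: [0.5189, 0.004, 0.0443]
tcp_rot: [[0.715, 0.162, 0.68], [0.115, -0.987, 0.114], [0.69, -0.003, -0.724]]
force: [0.1, 0.0, -0.6]
opening: 0.998
grasp_force: 0.0
time_s: 5.35
position: [0.5184, 0.0031, 0.0426]
tcp_rot: [[0.717, 0.16, 0.679], [0.113, -0.987, 0.113], [0.688, -0.004, -0.726]]
force: [-0.2, 0.0, 0.1]
opening: 0.478
grasp_force: 0.0
```

```bash
python3 -m handwheel '[[0,0,0,0,0,0],[0,0,0,0,0,0],[0,0,0,0,0,0],[0,0,0,0,0,0],[0,0,0,0,0,0],[0,0,0,0,0,0],[0,0,0,0,0,0],[0,0,0,0,0,0]]'
python3 - <<'E'
from h import *
np.set_printoptions(precision=4,suppress=True)
s=bot.read_state();T=s["tcp_rot"];g=s["position"]+.006*T[:,2]
a=np.radians(8.7);M=np.c_[[np.cos(a),np.sin(a),0],[-np.sin(a),np.cos(a),0],[0,0,1]]
print("grasp in station",(g-[.5572,.0230,.07])@M)
im=cv2.imread("pics/w1.png");cv2.imwrite("pics/w1c.png",cv2.resize(im[105:205,275:375],None,fx=6,fy=6,interpolation=cv2.INTER_CUBIC))
E
```

```text
time_s: 6.02
position: [0.5184, 0.0028, 0.0425]
tcp_rot: [[0.717, 0.159, 0.679], [0.113, -0.987, 0.112], [0.688, -0.004, -0.726]]
force: [0.4, -2.7, -0.8]
opening: 0.198
grasp_force: 30.0
grasp in station [-0.0372 -0.014  -0.0318]
```

View pics/w1c.png

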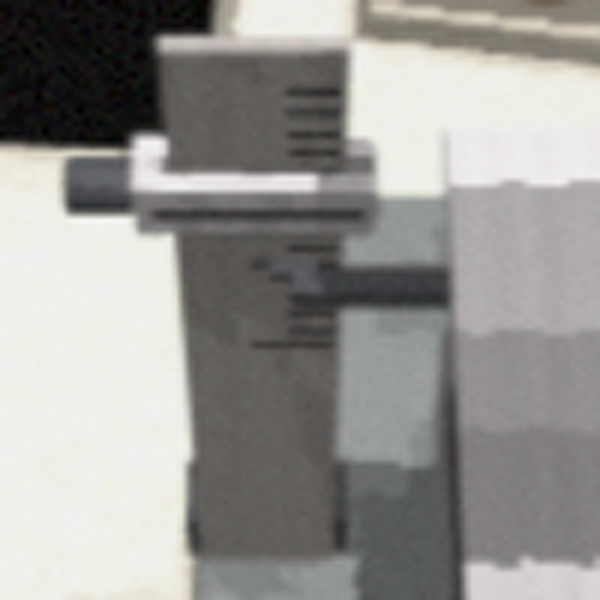

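```bash
python3 - <<'E'
from h import *
np.set_printoptions(precision=4,suppress=True)
k=cams.calibration("wrist");T=np.array(k["tool_from_camera"]);R=np.array([[.717,.161,.679],[.114,-.987,.113],[.688,-.003,-.726]]);p=np.array([.5313,.1113,.2687])
D=np.load("w1D.npy");a=np.radians(8.7);M=np.c_[[np.cos(a),np.sin(a),0],[-np.sin(a),np.cos(a),0],[0,0,1]];S=np.array([.5572,.0230,0])
def pt(px,d=None,x=None):
    u=cv2.undistortPoints(np.array([[px]],float),np.array(k["mtx"]),np.array(k["dist_coeffs"]))[0,0];v=R@T[:3,:3]@np.r_[u,1];o=p+R@T[:3,3]
    o=(o-S)@M;v=v@M
    return o+v*(d if d else (x-o[0])/v[0])
for n,px in (("cur",(310,140.1)),("cur",(318,140.1)),("cur",(330,140.1)),("curtop",(316,136)),("rule",(312,160)),("rule",(312,170)),("tip",(319.5,149.2)),("tip",(322,150)),("arm",(340,152.3)),("arm",(345,152.3)),("plat",(360,150)),("plat",(400,170))):
    d=med(D,px,1); print(n,px,pt(px,d),pt(px,x=.1512)[2])
E
```

```text
cur (310, 140.1) [0.1557 0.1048 0.1502] 0.15580143826168602
cur (318, 140.1) [0.1558 0.0967 0.1501] 0.15587460736566705
cur (330, 140.1) [0.1556 0.0846 0.1505] 0.15599575198506727
curtop (316, 136) [0.1573 0.0987 0.1547] 0.16220013528705352
rule (312, 160) [0.1601 0.1041 0.1091] 0.12169585743231082
rule (312, 170) [0.16   0.1047 0.0888] 0.10212631200251332
tip (319.5, 149.2) [0.1526 0.0953 0.1392] 0.1410167127353827
tip (322, 150) [0.1517 0.0927 0.139 ] 0.13968116536218067
arm (340, 152.3) [0.1477 0.0742 0.1406] 0.13592941522601215
arm (345, 152.3) [0.1474 0.0691 0.1411] 0.1359950717110242
plat (360, 150) [0.1493 0.0537 0.1426] 0.1401656255666357
plat (400, 170) [0.1252 0.0152 0.1427] 0.10355445326748214
```

```bash
python3 -m handwheel '[[-0.002,0.0131,-0.003,0,0,0],[-0.004,0.0264,-0.0007,0,0,0],[-0.0058,0.0379,0.0066,0,0,0],[-0.007,0.0457,0.0178,0,0,0],[-0.0074,0.0486,0.0311,0,0,0],[-0.0071,0.0464,0.0445,0,0,0],[-0.006,0.0391,0.0561,0,0,0],[-0.0043,0.0281,0.064,0,0,0]]'
```

```text
time_s: 6.68
position: [0.5139, 0.0312, 0.1068]
tcp_rot: [[0.718, 0.161, 0.677], [0.115, -0.987, 0.113], [0.687, -0.003, -0.727]]
force: [7.0, -1.4, -13.1]
opening: 0.193
grasp_force: 30.0
```

```bash
python3 -m handwheel '[[0.002,-0.0131,0.003,0,0,0],[0.004,-0.0264,0.0007,0,0,0],[0.0058,-0.0379,-0.0066,0,0,0],[0.007,-0.0457,-0.0178,0,0,0],[0.0074,-0.0486,-0.0311,0,0,0],[0.0071,-0.0464,-0.0445,0,0,0],[0.006,-0.0391,-0.0561,0,0,0],[0.0043,-0.0281,-0.064,0,0,0]]'
python3 -m handwheel '[[-0.002,0.0131,-0.003,0,0,0],[-0.004,0.0264,-0.0007,0,0,0],[-0.0058,0.0379,0.0066,0,0,0],[-0.007,0.0457,0.0178,0,0,0],[-0.0074,0.0486,0.0311,0,0,0],[-0.0071,0.0464,0.0445,0,0,0],[-0.006,0.0391,0.0561,0,0,0],[-0.0043,0.0281,0.064,0,0,0]]'
python3 - <<'E'
from h import *
np.set_printoptions(precision=4,suppress=True)
im,D=cams.capture("scene");W=cloud("scene",D);print(rect(W,(.55,.8),(-.1,.2),(.135,.175))[2]-.0011)
im,D=cams.capture("top");W=cloud("top",D);print(rect(W,(.55,.8),(-.1,.2),(.135,.175))[2]+.0009)
E
```

```text
time_s: 7.35
position: [0.5186, 0.0025, 0.0422]
tcp_rot: [[0.716, 0.158, 0.68], [0.112, -0.987, 0.112], [0.689, -0.004, -0.725]]
force: [-2.8, 0.5, 7.6]
opening: 0.195
grasp_force: 30.0
time_s: 8.02
position: [0.5139, 0.0312, 0.1067]
tcp_rot: [[0.718, 0.161, 0.677], [0.114, -0.987, 0.113], [0.686, -0.003, -0.727]]
force: [5.2, -1.4, -11.9]
opening: 0.197
grasp_force: 30.0
0.15314958173108706
0.1535158131373227
```

```bash
python3 -m handwheel '[[0.0016,-0.0104,0.0028,0,0,0],[0.0033,-0.0215,0.0022,0,0,0],[0.0049,-0.0318,-0.002,0,0,0],[0.0049,-0.0318,-0.002,0,0,0],[0.0049,-0.0318,-0.002,0,0,0],[0.0049,-0.0318,-0.002,0,0,0],[0.0049,-0.0318,-0.002,0,0,0],[0.0049,-0.0318,-0.002,0,0,0]]'
python3 -m handwheel '[[0,0,0,0,0,0],[0,0,0,0,0,0],[0,0,0,0,0,0],[0,0,0,0,0,0],[0,0,0.03,0,0,0],[0,0,0.06,0,0,0],[0,0,0.075,0,0,0],[0,0,0.075,0,0,0]]' 0
python3 -m handwheel '[[-0.005,0.03,0,0,0,0],[-0.01,0.06,0,0,0,0],[-0.016,0.09,0,0,0,0],[-0.016,0.117,0,0,0,0],[-0.016,0.117,0,0,0,0],[-0.016,0.117,0,0,0,0],[-0.016,0.117,0,0,0,0],[-0.016,0.117,0,0,0,0]]'
cat > meas.py <<'E'
from h import *
np.set_printoptions(precision=4,suppress=True)
a=np.radians(8.7);M=np.c_[[np.cos(a),np.sin(a),0],[-np.sin(a),np.cos(a),0],[0,0,1]];S=np.array([.5572,.0230,0])
E
python3 - <<'E'
from meas import *
s=bot.read_state();im,D=cams.capture("wrist");cv2.imwrite("pics/w3.png",im);np.save("w3D.npy",D);np.savez("w3s.npz",p=s["position"],R=s["tcp_rot"])
W=cloud("wrist",D);print(s["position"],rect(W,(.55,.8),(-.1,.2),(.14,.17)))
for q in ("pointer","cursor_line"):
    for r in models.tip_of(q,"wrist")[:2]: print(q,r)
px=proj("wrist",np.array([[.1512,.092,.15],[.156,.097,.15]])@M.T+S);print(px)
c=px[0].astype(int);print(c);x0=max(c[0]-50,0);y0=max(c[1]-40,0);print(x0,y0)
cv2.imwrite("pics/w3c.png",cv2.resize(im[y0:y0+80,x0:x0+100],None,fx=7,fy=7,interpolation=cv2.INTER_CUBIC))
E
```

```text
time_s: 8.78
position: [0.519, -0.0004, 0.1051]
tcp_rot: [[0.716, 0.158, 0.68], [0.112, -0.987, 0.112], [0.689, -0.004, -0.725]]
force: [-3.2, -4.0, 4.5]
opening: 0.196
grasp_force: 30.0
time_s: 9.45
position: [0.5198, -0.0001, 0.1826]
tcp_rot: [[0.713, 0.162, 0.683], [0.116, -0.987, 0.113], [0.692, -0.001, -0.722]]
force: [0.7, 0.3, 0.8]
opening: 0.499
grasp_force: 0.0
time_s: 10.12
position: [0.5032, 0.1154, 0.1792]
tcp_rot: [[0.717, 0.158, 0.678], [0.112, -0.987, 0.112], [0.688, -0.004, -0.726]]
force: [0.1, -0.3, -0.6]
opening: 0.499
grasp_force: 0.0
[0.5032 0.1154 0.1792] (((657.9172973632812, 70.56559753417969), (151.6366424560547, 196.66796875), 8.617176055908203), 27758, np.float64(0.15454874026460402))
pointer {'position': [334.7, 47.9], 'conf': 0.85}
cursor_line {'position': [328.6, 43.2], 'conf': 0.65}
[[331.6356  49.9833]
 [325.5287  46.2168]]
[331  49]
281 9
```

View pics/w3c.png

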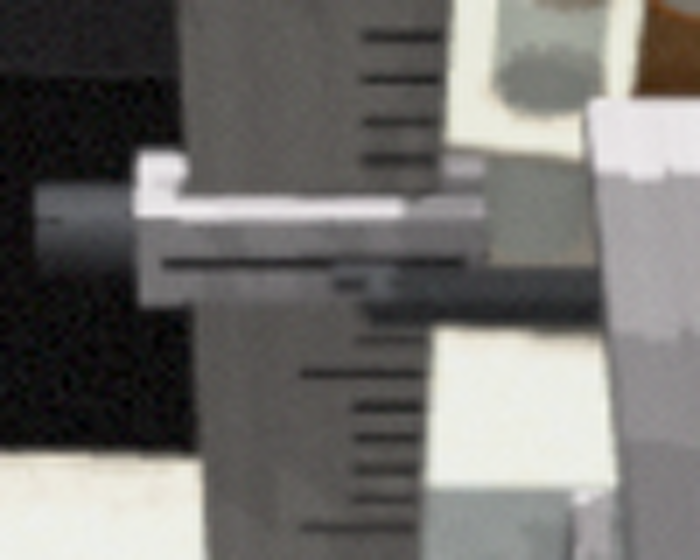

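```bash
python3 - <<'E'
from meas import *
D=np.load("w3D.npy")
for n,px in (("cur",(308,46.2)),("cur",(316,46.2)),("cur",(324,46.2)),("tip",(330.5,49.5)),("tip",(332,49.5)),("tip",(334,49.7))):
    o,v=ray("wrist",px);o=(o-S)@M;v=v@M;d=med(D,px,1);print(n,px,o+v*d,(o+v*(((.1556 if n=="cur" else .1512)-o[0])/v[0]))[2])
W=cloud("wrist",D);m=(abs(W[...,0]-.63)<.05)&(abs(W[...,1]-.035)<.04)&(abs(W[...,2]-.154)<.01);print(np.median(W[m],0), m.sum())
E
```

```text
cur (308, 46.2) [0.1554 0.1114 0.1504] 0.15030839558982317
cur (316, 46.2) [0.1549 0.1048 0.1508] 0.1503041097567611
cur (324, 46.2) [0.156  0.0983 0.15  ] 0.15030987181493885
tip (330.5, 49.5) [0.1512 0.0929 0.1504] 0.15045904103010538
tip (332, 49.5) [0.1513 0.0917 0.1504] 0.1504628039834428
tip (334, 49.7) [0.1479 0.0902 0.1527] 0.15027741287165627
[0.6256 0.0368 0.1548] 11624
```

The pointer tip is at z = 0.1504 and the cursor line at 0.1503 (crop rows about 285 and 263, with the offset explained by parallax), so the lift is set. Next, the bars.

```bash
python3 -m handwheel '[[-0.02,0.035,0,0,0,-0.02],[-0.04,0.07,-0.01,0,0,-0.04],[-0.06,0.105,-0.02,0,0,-0.0794],[-0.08,0.14,-0.03,0,0,-0.0794],[-0.1,0.175,-0.04,0,0,-0.0794],[-0.103,0.21,-0.049,0,0,-0.0794],[-0.103,0.245,-0.049,0,0,-0.0794],[-0.103,0.245,-0.049,0,0,-0.0794]]'
cat > bars.py <<'E'
from meas import *
s=bot.read_state();im,D=cams.capture("wrist");print(s["position"],np.round(s["joint_positions"]))
W=cloud("wrist",D);cv2.imwrite("pics/wb.png",im)
m=(abs(W[...,0]-.5)<.05)&(abs(W[...,1]-.36)<.03)&(abs(W[...,2])<.01);b=np.median(W[m][:,2]);print("bench",b)
for y in ((.24,.36),(.37,.5)):
    r=rect(W,(.4,.62),y,(b+.009,b+.025));print(r);q=cv2.boxPoints(r[0]);print(np.round(q,1).tolist())
for r in models.tip_of("bar1_mid","wrist")[:3]: print(r, at_z("wrist",r["position"],.0075))
E
python3 bars.py
```

```text
time_s: 10.93
position: [0.411, 0.3268, 0.1368]
tcp_rot: [[0.726, -0.001, 0.687], [-0.003, -1.0, 0.001], [0.687, -0.003, -0.726]]
force: [1.5, -0.6, 0.1]
opening: 0.501
grasp_force: 0.0
[0.411  0.3268 0.1368] [  40.   36.  123.  241.   30. -116.]
bench -0.0010662514113363164
(((512.2936401367188, 308.81072998046875), (109.79664611816406, 15.114165306091309), 1.11894690990448), 1739, np.float64(0.01368087401979956))
[[457.29998779296875, 315.29998779296875], [457.6000061035156, 300.20001220703125], [567.2999877929688, 302.29998779296875], [567.0, 317.3999938964844]]
(((524.5457153320312, 441.4839172363281), (94.82424926757812, 15.894991874694824), 0.6118921041488647), 1448, np.float64(0.014059970189042294))
[[477.1000061035156, 448.8999938964844], [477.20001220703125, 433.0], [572.0, 434.0], [571.9000244140625, 449.8999938964844]]
{'position': [211.9, 194.6], 'conf': 0.6} [0.5194 0.4407 0.0075]
```

```bash
python3 bars.py
```

```text
[0.4095 0.3329 0.1367] [  40.   36.  123.  240.   30. -116.]
bench 0.0007678478376298842
(((516.7033081054688, 293.77349853515625), (109.92936706542969, 15.141530990600586), 0.16378791630268097), 1555, np.float64(0.015910891157156562))
[[461.70001220703125, 301.20001220703125], [461.79998779296875, 286.0], [571.7000122070312, 286.3999938964844], [571.5999755859375, 301.5]]
(((529.1451416015625, 426.39569091796875), (16.061420440673828, 95.58827209472656), 89.702392578125), 1501, np.float64(0.015556250089130641))
[[481.29998779296875, 418.6000061035156], [576.9000244140625, 418.1000061035156], [577.0, 434.20001220703125], [481.3999938964844, 434.70001220703125]]
{'position': [221.8, 192.1], 'conf': 0.7} [0.5251 0.4251 0.0075]
```

```bash
python3 -m handwheel '[[0.03,-0.0185,-0.02,0,0,0],[0.055,-0.0385,-0.04,0,0,0],[0.067,-0.0385,-0.06,0,0,0],[0.067,-0.0385,-0.075,0,0,0],[0.067,-0.0385,-0.09,0,0,0],[0.067,-0.0385,-0.1,0,0,0],[0.067,-0.0385,-0.1,0,0,0],[0.067,-0.0385,-0.1,0,0,0]]'
```

```text
time_s: 11.8
position: [0.4792, 0.2854, 0.0373]
tcp_rot: [[0.726, -0.003, 0.687], [-0.004, -1.0, 0.0], [0.687, -0.003, -0.726]]
force: [0.3, -0.0, 0.1]
opening: 0.498
grasp_force: 0.0
```

```bash
python3 -c "
from rig import bot
s=bot.read_state();print(s['position'],s['qvel'])"
python3 -m handwheel '[[-0.001,0.0045,0,0,0,0],[-0.002,0.009,-0.004,0,0,0],[-0.002,0.009,-0.011,0,0,0],[-0.002,0.009,-0.011,0,0,0],[-0.002,0.009,-0.011,0,0,0],[-0.002,0.009,-0.011,0,0,0],[-0.002,0.009,-0.011,0,0,0],[-0.002,0.009,-0.011,0,0,0]]'
python3 -c "
from rig import bot
s=bot.read_state();print(s['position'],s['qvel'])"
```

```text
[0.47923815 0.28540786 0.03731069] [ 1.25836622 -1.51877972 -0.13832979  0.4207433  -0.06807104 -0.23081554]
time_s: 12.47
position: [0.4764, 0.2972, 0.0267]
tcp_rot: [[0.726, 0.002, 0.688], [-0.001, -1.0, 0.004], [0.688, -0.004, -0.726]]
force: [0.4, 0.3, 0.4]
opening: 0.501
grasp_force: 0.0
[0.47636018 0.29718661 0.02667276] [-0.1375649  -0.10905163  0.00187376 -0.08257037  0.02526637  0.01420271]
```

```bash
python3 -m handwheel '[[0,0,0,0,0,0],[0,0,0,0,0,0],[0,0,0,0,0,0],[0,0,0,0,0,0],[0,0,0,0,0,0],[0,0,0,0,0,0],[0,0,0,0,0,0],[0,0,0,0,0,0]]' -1
python3 -m handwheel '[[0,0,0.01,0,0,0],[0,0,0.03,0,0,0],[0,0,0.06,0,0,0],[-0.01,-0.02,0.09,0,0,0],[-0.02,-0.05,0.12,0,0,0],[-0.02,-0.08,0.15,0,0,0.075],[-0.02,-0.11,0.17,0,0,0.075],[-0.02,-0.11,0.17,0,0,0.075]]'
python3 -c "
from rig import bot
s=bot.read_state();print(s['position'],s['qvel'],s['tcp_rot'])"
```

```text
time_s: 13.13
position: [0.4765, 0.2971, 0.0266]
tcp_rot: [[0.726, 0.002, 0.688], [-0.002, -1.0, 0.004], [0.688, -0.004, -0.726]]
force: [-0.6, 0.5, 0.1]
opening: 0.166
grasp_force: 30.0
time_s: 13.8
position: [0.4582, 0.1974, 0.1911]
tcp_rot: [[0.717, 0.142, 0.683], [0.097, -0.99, 0.103], [0.691, -0.008, -0.723]]
force: [1.0, 0.5, -0.5]
opening: 0.168
grasp_force: 30.0
[0.45818149 0.19743185 0.19109259] [ -60.69203695  -39.47128064   17.15746287 -125.00825887  -27.4117929
   53.72791216] [[ 0.71662377  0.14174073  0.68290551]
 [ 0.09723281 -0.98987377  0.10342   ]
 [ 0.69064908 -0.00771241 -0.72314892]]
```

```bash
python3 -m handwheel '[[0.02,-0.02,0.005,0,0,0],[0.035,-0.045,0.01,0,0,0],[0.045,-0.075,0.01,0,0,0],[0.045,-0.11,0.01,0,0,0],[0.045,-0.15,0.01,0,0,0],[0.045,-0.19,0.01,0,0,0],[0.045,-0.19,0.01,0,0,0],[0.045,-0.19,0.01,0,0,0]]'
python3 -m handwheel '[[0,0,0,0,0,0],[0,0,0,0,0,0],[0,0,0,0,0,0],[0,0,0,0,0,0],[0,0,0,0,0,0],[0,0,0,0,0,0],[0,0,0,0,0,0],[0,0,0,0,0,0]]'
python3 - <<'E'
from meas import *
s=bot.read_state();print(s["position"],np.round(s["joint_positions"]),s["tcp_rot"],(s["position"]-S)@M)
E
```

```text
time_s: 14.47
position: [0.5043, 0.0034, 0.2005]
tcp_rot: [[0.717, 0.131, 0.685], [0.09, -0.991, 0.095], [0.691, -0.007, -0.723]]
force: [0.0, 0.4, -0.1]
opening: 0.165
grasp_force: 30.0
time_s: 15.13
position: [0.5037, 0.0083, 0.1999]
tcp_rot: [[0.717, 0.139, 0.683], [0.095, -0.99, 0.102], [0.69, -0.009, -0.724]]
force: [-0.0, -0.1, -0.8]
opening: 0.165
grasp_force: 30.0
[0.5037 0.0083 0.1999] [-25.  25. 132. 124.  27. -62.] [[ 0.7173  0.1393  0.6827]
 [ 0.0949 -0.9902  0.1023]
 [ 0.6903 -0.0086 -0.7235]] [-0.0551 -0.0064  0.1999]
```

```bash
python3 -m handwheel '[[0.0025,-0.0164,0.002,0,0,0.0057],[0.027,-0.0127,0.002,0,0,0.0057],[0.057,-0.008,0.002,0,0,0.0057],[0.087,-0.0035,0.002,0,0,0.0057],[0.11,0,0.002,0,0,0.0057],[0.1227,0.002,0,0,0,0.0057],[0.1227,0.002,0,0,0,0.0057],[0.1227,0.002,0,0,0,0.0057]]'
python3 -m handwheel '[[0,0,0,0,0,0],[0,0,0,0,0,0],[0,0,-0.006,0,0,0],[0,0,-0.011,0,0,0],[0,0,-0.014,0,0,0],[0,0,-0.016,0,0,0],[0,0,-0.016,0,0,0],[0,0,-0.016,0,0,0]]'
python3 - <<'E'
from meas import *
s=bot.read_state();print(s["position"],s["tcp_rot"][:,1],(s["position"]-S)@M,s["force"])
E
```

```text
time_s: 15.8
position: [0.6261, 0.0102, 0.1994]
tcp_rot: [[0.717, 0.15, 0.681], [0.103, -0.989, 0.11], [0.69, -0.009, -0.724]]
force: [-0.4, 0.3, -0.6]
opening: 0.169
grasp_force: 30.0
time_s: 16.47
position: [0.6261, 0.0097, 0.1838]
tcp_rot: [[0.717, 0.149, 0.681], [0.102, -0.989, 0.109], [0.69, -0.009, -0.724]]
force: [0.2, 0.3, -0.0]
opening: 0.173
grasp_force: 30.0
[0.6261 0.0097 0.1838] [ 0.1494 -0.9887 -0.0089] [ 0.0661 -0.0235  0.1838] [ 0.1515  0.2782 -0.0314]
```

```bash
python3 -m handwheel '[[0,0,-0.001,0,0,0],[0,0,-0.002,0,0,0],[0,0,-0.0025,0,0,0],[0,0,-0.0027,0,0,0],[0,0,-0.0027,0,0,0],[0,0,-0.0027,0,0,0],[0,0,-0.0027,0,0,0],[0,0,-0.0027,0,0,0]]'
```

```text
time_s: 17.13
position: [0.6264, 0.0098, 0.1812]
tcp_rot: [[0.716, 0.15, 0.682], [0.103, -0.989, 0.109], [0.69, -0.009, -0.723]]
force: [0.1, 0.4, -0.5]
opening: 0.168
grasp_force: 30.0
```

```bash
python3 -m handwheel '[[0,0,-0.0005,0,0,0],[0,0,-0.001,0,0,0],[0,0,-0.001,0,0,0],[0,0,-0.001,0,0,0],[0,0,-0.001,0,0,0],[0,0,-0.001,0,0,0],[0,0,-0.001,0,0,0],[0,0,-0.001,0,0,0]]'
python3 -m handwheel '[[0,0,0,0,0,0],[0,0,0,0,0,0],[0,0,0,0,0,0],[0,0,0,0,0,0],[0,0,0.006,0,0,0],[0,0,0.018,0,0,0],[-0.01,-0.0015,0.022,0,0,0],[-0.04,-0.006,0.022,0,0,0]]' -0.2
```

```text
time_s: 17.8
position: [0.6265, 0.0099, 0.1806]
tcp_rot: [[0.716, 0.15, 0.682], [0.102, -0.989, 0.11], [0.691, -0.009, -0.723]]
force: [-3.9, -0.6, 5.1]
opening: 0.166
grasp_force: 30.0
time_s: 18.47
position: [0.59, 0.0032, 0.2045]
tcp_rot: [[0.71, 0.152, 0.687], [0.106, -0.988, 0.109], [0.696, -0.005, -0.718]]
force: [0.1, -0.5, -0.3]
opening: 0.402
grasp_force: 0.0
```

```bash
python3 -m handwheel '[[-0.03,-0.0045,0,0,0,0],[-0.065,-0.01,0,0,0,0],[-0.085,-0.01,0,0,0,0],[-0.085,0.03,0,0,0,0],[-0.085,0.07,0,0,0,0],[-0.085,0.11,0,0,0,-0.04],[-0.085,0.15,0,0,0,-0.075],[-0.085,0.15,0,0,0,-0.075]]'
python3 -m handwheel '[[-0.01,0.04,-0.01,0,0,0],[-0.019,0.08,-0.03,0,0,0],[-0.019,0.12,-0.05,0,0,0],[-0.019,0.16,-0.07,0,0,0],[-0.019,0.2,-0.09,0,0,0],[-0.019,0.24,-0.1,0,0,0],[-0.019,0.27,-0.11,0,0,0],[-0.019,0.27,-0.11,0,0,0]]'
python3 -m handwheel '[[0,0,0,0,0,0],[0,0,0,0,0,0],[0,0,0,0,0,0],[0,0,0,0,0,0],[0,0,0,0,0,0],[0,0,0,0,0,0],[0,0,0,0,0,0],[0,0,0,0,0,0]]'
python3 - <<'E'
from meas import *
s=bot.read_state();print(s["position"],s["qvel"],s["tcp_rot"],np.array([.4825,.427,.0266])-s["position"])
E
```

```text
time_s: 19.13
position: [0.5073, 0.1105, 0.205]
tcp_rot: [[0.713, 0.047, 0.699], [0.036, -0.999, 0.031], [0.7, 0.003, -0.714]]
force: [1.0, -0.2, 0.1]
opening: 0.399
grasp_force: 0.0
time_s: 19.8
position: [0.488, 0.3842, 0.0932]
tcp_rot: [[0.714, 0.054, 0.698], [0.041, -0.999, 0.035], [0.699, 0.004, -0.715]]
force: [-0.1, 0.3, 0.3]
opening: 0.402
grasp_force: 0.0
time_s: 20.47
position: [0.4896, 0.3797, 0.0956]
tcp_rot: [[0.712, 0.048, 0.7], [0.036, -0.999, 0.032], [0.701, 0.002, -0.713]]
force: [-0.0, 0.8, -0.2]
opening: 0.395
grasp_force: 0.0
[0.4896 0.3797 0.0956] [ 0.2483  0.2758 -0.227   0.0516 -0.0268  0.1389] [[ 0.7122  0.0485  0.7003]
 [ 0.0363 -0.9988  0.0323]
 [ 0.701   0.0024 -0.7131]] [-0.0071  0.0473 -0.069 ]
```

```bash
python3 -m handwheel '[[-0.004,0.03,0,0,0,-0.0244],[-0.007,0.047,0,0,0,-0.0244],[-0.007,0.047,-0.02,0,0,-0.0244],[-0.007,0.047,-0.045,0,0,-0.0244],[-0.007,0.047,-0.06,0,0,-0.0244],[-0.007,0.047,-0.069,0,0,-0.0244],[-0.007,0.047,-0.069,0,0,-0.0244],[-0.007,0.047,-0.069,0,0,-0.0244]]'
python3 -m handwheel '[[0,0,0,0,0,0],[0,0,0,0,0,0],[0,0,0,0,0,0],[0,0,0,0,0,0],[0,0,0,0,0,0],[0,0,0,0,0,0],[0,0,0,0,0,0],[0,0,0,0,0,0]]' -1
python3 - <<'E'
from meas import *
s=bot.read_state();print(s["position"],s["qvel"],s["tcp_rot"],s["opening"])
E
```

```text
time_s: 21.13
position: [0.4821, 0.4272, 0.0259]
tcp_rot: [[0.714, 0.001, 0.701], [0.003, -1.0, -0.002], [0.701, 0.003, -0.714]]
force: [0.1, 0.3, -0.4]
opening: 0.4
grasp_force: 0.0
time_s: 21.8
position: [0.4825, 0.4275, 0.0266]
tcp_rot: [[0.713, 0.001, 0.701], [0.002, -1.0, -0.001], [0.701, 0.002, -0.713]]
force: [0.4, -0.0, 1.2]
opening: 0.165
grasp_force: 29.8
[0.4825 0.4275 0.0266] [ 0.01   -0.0587 -0.0339 -0.039   0.0958  0.027 ] [[ 0.7128  0.0008  0.7014]
 [ 0.0021 -1.     -0.0009]
 [ 0.7014  0.0021 -0.7128]] 0.16547643089112443
```

```bash
python3 -m handwheel '[[0,0,0.02,0,0,0],[0,0,0.05,0,0,0],[0,-0.02,0.08,0,0,0],[0.005,-0.045,0.11,0,0,0],[0.01,-0.075,0.135,0,0,0],[0.015,-0.105,0.155,0,0,0],[0.017,-0.14,0.18,0,0,0.02],[0.017,-0.175,0.18,0,0,0.04]]'
python3 -m handwheel '[[0,-0.03,0,0,0,0.01],[0,-0.06,0,0,0,0.02],[0,-0.09,0,0,0,0.036],[0,-0.12,0,0,0,0.036],[0,-0.15,0,0,0,0.036],[0,-0.18,0,0,0,0.036],[0,-0.21,0,0,0,0.036],[0,-0.21,0,0,0,0.036]]'
python3 -m handwheel '[[0,0,0,0,0,0],[0,0,0,0,0,0],[0,0,0,0,0,0],[0,0,0,0,0,0],[0,0,0,0,0,0],[0,0,0,0,0,0],[0,0,0,0,0,0],[0,0,0,0,0,0]]'
python3 - <<'E'
from meas import *
s=bot.read_state();print(s["position"],np.round(s["joint_positions"]),s["tcp_rot"],(s["position"]-S)@M)
y=s["tcp_rot"][:,1];print(np.degrees(np.arctan2(y[0],-y[1])))
E
```

```text
time_s: 22.47
position: [0.5017, 0.268, 0.2108]
tcp_rot: [[0.704, 0.058, 0.708], [0.042, -0.998, 0.04], [0.709, 0.002, -0.706]]
force: [-0.1, 0.4, -0.5]
opening: 0.169
grasp_force: 29.8
time_s: 23.13
position: [0.5043, 0.0957, 0.2081]
tcp_rot: [[0.702, 0.132, 0.7], [0.097, -0.991, 0.089], [0.706, 0.005, -0.708]]
force: [1.0, -0.7, -0.5]
opening: 0.174
grasp_force: 29.8
time_s: 23.8
position: [0.5047, 0.0971, 0.2082]
tcp_rot: [[0.701, 0.132, 0.701], [0.097, -0.991, 0.089], [0.707, 0.006, -0.708]]
force: [-0.1, -0.2, -0.9]
opening: 0.169
grasp_force: 29.8
[0.5047 0.0971 0.2082] [ -7.  24. 132. 152.  22. -75.] [[ 0.7009  0.1318  0.7009]
 [ 0.0971 -0.9913  0.0892]
 [ 0.7066  0.0055 -0.7076]] [-0.0407  0.0812  0.2082]
7.571413634246374
```

```bash
python3 -m handwheel '[[0,-0.03,-0.004,0,0,0.0096],[0,-0.0609,-0.008,0,0,0.0096],[0.029,-0.0565,-0.008,0,0,0.0096],[0.058,-0.052,-0.008,0,0,0.0096],[0.087,-0.0476,-0.008,0,0,0.0096],[0.115,-0.0433,-0.008,0,0,0.0096],[0.115,-0.0433,-0.008,0,0,0.0096],[0.115,-0.0433,-0.008,0,0,0.0096]]'
python3 -m handwheel '[[0,0,0,0,0,0],[0,0,0,0,0,0],[0,0,-0.006,0,0,0],[0,0,-0.011,0,0,0],[0,0,-0.014,0,0,0],[0,0,-0.016,0,0,0],[0,0,-0.016,0,0,0],[0,0,-0.016,0,0,0]]'
python3 - <<'E'
from meas import *
s=bot.read_state();print(s["position"],(s["position"]-S)@M)
y=s["tcp_rot"][:,1];print(np.degrees(np.arctan2(y[0],-y[1])))
E
```

```text
time_s: 24.47
position: [0.6211, 0.0533, 0.2004]
tcp_rot: [[0.698, 0.15, 0.7], [0.111, -0.989, 0.102], [0.708, 0.006, -0.707]]
force: [-0.7, 0.4, -1.6]
opening: 0.171
grasp_force: 29.8
time_s: 25.13
position: [0.6195, 0.0528, 0.1841]
tcp_rot: [[0.7, 0.149, 0.699], [0.109, -0.989, 0.101], [0.706, 0.005, -0.708]]
force: [-0.3, -0.9, -1.1]
opening: 0.165
grasp_force: 29.8
[0.6195 0.0528 0.1841] [0.0661 0.0201 0.1841]
8.557248425000866
```

```bash
python3 -m handwheel '[[0,0,-0.001,0,0,0],[0,0,-0.002,0,0,0],[0,0,-0.0025,0,0,0],[0,0,-0.003,0,0,0],[0,0,-0.0035,0,0,0],[0,0,-0.0035,0,0,0],[0,0,-0.0035,0,0,0],[0,0,-0.0035,0,0,0]]'
```

```text
time_s: 25.8
position: [0.6199, 0.0528, 0.1807]
tcp_rot: [[0.699, 0.149, 0.699], [0.109, -0.989, 0.101], [0.707, 0.006, -0.708]]
force: [0.2, -0.1, -0.7]
opening: 0.164
grasp_force: 29.8
```

```bash
python3 -m handwheel '[[0,0,-0.0003,0,0,0],[0,0,-0.0006,0,0,0],[0,0,-0.0008,0,0,0],[0,0,-0.0008,0,0,0],[0,0,-0.0008,0,0,0],[0,0,-0.0008,0,0,0],[0,0,-0.0008,0,0,0],[0,0,-0.0008,0,0,0]]'
python3 -m handwheel '[[0,0,0,0,0,0],[0,0,0,0,0,0],[0,0,0,0,0,0],[0,0,0,0,0,0],[0,0,0.006,0,0,0],[0,0,0.018,0,0,0],[-0.01,-0.0015,0.022,0,0,0],[-0.04,-0.006,0.022,0,0,0]]' -0.3
python3 -m handwheel '[[-0.03,-0.005,0,0,0,0],[-0.06,-0.01,0,0,0,0],[-0.09,-0.015,0.02,0,0,0],[-0.09,-0.015,0.05,0,0,0],[-0.09,-0.015,0.05,0,0,0],[-0.09,-0.015,0.05,0,0,0],[-0.09,-0.015,0.05,0,0,0],[-0.09,-0.015,0.05,0,0,0]]' 1
python3 - <<'E'
from meas import *
s=bot.read_state();im,D=cams.capture("wrist");cv2.imwrite("pics/w4.png",im);W=cloud("wrist",D);Q=(W-S)@M
print(s["position"],s["qvel"])
for y in ((-.06,-.001),(-.001,.06)):
    r=rect(Q,(.0,.2),y,(.162,.18));print(r,cv2.boxPoints(r[0]).round(1).tolist())
m=(abs(Q[...,0]-.1)<.05)&(abs(Q[...,1])<.01);print("plat z",np.nanmedian(Q[m][:,2]))
E
```

```text
time_s: 26.47
position: [0.6199, 0.0529, 0.1805]
tcp_rot: [[0.698, 0.149, 0.7], [0.109, -0.989, 0.101], [0.707, 0.006, -0.707]]
force: [-3.7, -1.7, 5.6]
opening: 0.169
grasp_force: 29.9
time_s: 27.13
position: [0.5837, 0.0465, 0.2045]
tcp_rot: [[0.692, 0.151, 0.705], [0.112, -0.989, 0.102], [0.713, 0.009, -0.701]]
force: [1.2, -0.1, -1.0]
opening: 0.349
grasp_force: 0.0
time_s: 27.8
position: [0.4895, 0.0319, 0.2514]
tcp_rot: [[0.7, 0.149, 0.699], [0.109, -0.989, 0.101], [0.706, 0.005, -0.708]]
force: [-0.0, -0.4, -0.2]
opening: 0.878
grasp_force: 0.0
[0.4895 0.0319 0.2514] [ 0.1873  1.0882 -0.067  -0.6711 -0.1473  0.9149]
(((106.18441772460938, -23.480804443359375), (111.44483184814453, 15.526822090148926), 1.0316411256790161), 1538, np.float64(0.16877254654631588)) [[50.29999923706055, -16.700000762939453], [50.599998474121094, -32.20000076293945], [162.0, -30.200000762939453], [161.8000030517578, -14.699999809265137]]
(((104.6871109008789, 19.07310676574707), (110.72928619384766, 14.385645866394043), 0.6441713571548462), 1467, np.float64(0.16882768986180793)) [[49.20000076293945, 25.600000381469727], [49.400001525878906, 11.300000190734863], [160.10000610351562, 12.5], [160.0, 26.899999618530273]]
plat z 0.1539825854324803
```

View pics/w4.png

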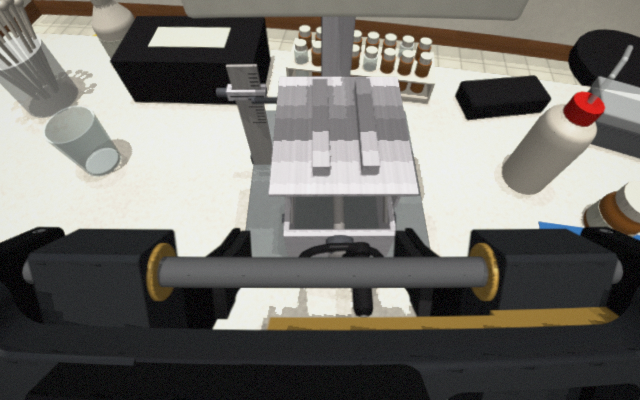

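```bash
python3 - <<'E'
from meas import *
s=bot.read_state();im,D=cams.capture("wrist");W=cloud("wrist",D);Q=(W-S)@M
m=(abs(Q[...,0]-.1)<.1)&(abs(Q[...,1])<.1)&(abs(Q[...,2]-.154)<.006);P=Q[m]
f=P[abs(P[:,0]-.1)<.04];print("y",np.percentile(f[:,1],[.5,99.5]));
f=P[abs(P[:,1])<.05];print("x",np.percentile(f[:,0],[.5,99.5]))
for x in (.05,.08,.12): 
    f=P[abs(P[:,0]-x)<.008];print(x,np.percentile(f[:,1],[1,99]))
E
python3 -m handwheel '[[0,-0.04,0,0,0,-0.04],[0,-0.08,0,0,0,-0.08],[0,-0.12,0,0,0,-0.12],[-0.005,-0.16,0,0,0,-0.16],[-0.01,-0.2,0,0,0,-0.2],[-0.015,-0.24,0,0,0,-0.24],[-0.02,-0.28,0,0,0,-0.28],[-0.03,-0.32,0,0,0,-0.302]]'
python3 -m handwheel '[[0,-0.03,-0.02,0,0,0],[0,-0.05,-0.05,0,0,0],[0,-0.05,-0.08,0,0,0],[0,-0.05,-0.08,0,0,0],[0,-0.05,-0.08,0,0,0],[0,-0.05,-0.08,0,0,0],[0,-0.05,-0.08,0,0,0],[0,-0.05,-0.08,0,0,0]]'
python3 - <<'E'
from meas import *
s=bot.read_state();im,D=cams.capture("wrist");cv2.imwrite("pics/w5.png",im);np.save("w5D.npy",D);W=cloud("wrist",D)
print(s["position"],s["qvel"]);y=s["tcp_rot"][:,1];print(np.degrees(np.arctan2(y[0],-y[1])))
print(rect(W,(.42,.72),(-.55,-.25),(.026,.05)))
for r in models.tip_of("panel_mid","wrist")[:3]: print(r, at_z("wrist",r["position"],.036))
E
```

```text
y [-0.0646  0.0637]
x [0.0317 0.1812]
0.05 [-0.0638  0.0625]
0.08 [-0.0641  0.063 ]
0.12 [-0.064   0.0632]
time_s: 28.57
position: [0.4598, -0.2891, 0.2507]
tcp_rot: [[0.638, -0.44, 0.632], [-0.31, -0.898, -0.313], [0.705, 0.004, -0.709]]
force: [0.7, -0.9, -0.2]
opening: 1.0
grasp_force: 0.0
time_s: 29.23
position: [0.4605, -0.3376, 0.1738]
tcp_rot: [[0.637, -0.438, 0.635], [-0.304, -0.899, -0.314], [0.708, 0.007, -0.706]]
force: [0.2, 0.8, 0.8]
opening: 0.997
grasp_force: 0.0
[ 0.4605 -0.3376  0.1738] [-0.1173 -0.2256 -0.1139  0.4628 -0.0086 -0.377 ]
-25.94991495017844
(((562.8011474609375, -389.59405517578125), (60.191192626953125, 117.78846740722656), 64.36522674560547), 6344, np.float64(0.036300361837839745))
{'position': [596.0, 213.3], 'conf': 0.94} [ 0.4286 -0.6345  0.036 ]
{'position': [321.2, 199.6], 'conf': 0.76} [ 0.5643 -0.3897  0.036 ]
```

View pics/w5.png

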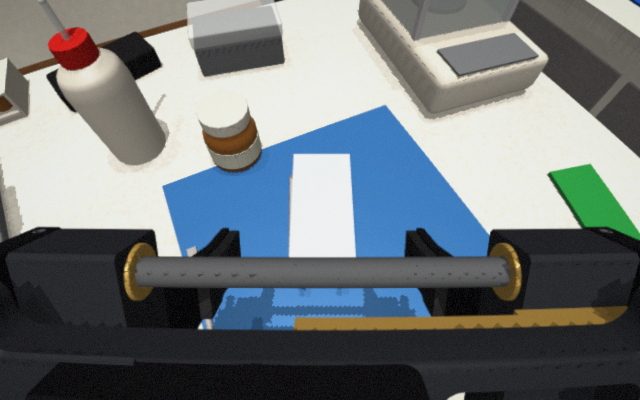

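The panel on the rack is at (321,199): 60 mm wide, top at z = 0.036. Its centre is about (0.562, -0.389) and its long axis is at -25.6°. It is white and smaller than the other white one, so it is the part meant. I go down to grip it.

```bash
python3 - <<'E'
from meas import *
print("jar",at_z("wrist",(240,165),0),at_z("wrist",(222,105),.075))
E
python3 -m handwheel '[[0.025,-0.013,-0.01,0,0,0.003],[0.05,-0.026,-0.03,0,0,0.003],[0.0737,-0.0383,-0.05,0,0,0.003],[0.0737,-0.0383,-0.075,0,0,0.003],[0.0737,-0.0383,-0.095,0,0,0.003],[0.0737,-0.0383,-0.1,0,0,0.003],[0.0737,-0.0383,-0.1,0,0,0.003],[0.0737,-0.0383,-0.1,0,0,0.003]]'
python3 - <<'E'
from meas import *
s=bot.read_state();print(np.array([.5342,-.3759,.051])-s["position"],s["qvel"]);y=s["tcp_rot"][:,1];print(np.degrees(np.arctan2(y[0],-y[1])),s["tcp_rot"][:,2])
E
```

```text
jar [ 0.6676 -0.3327  0.    ] [ 0.6901 -0.3366  0.075 ]
time_s: 30.0
position: [0.5337, -0.3763, 0.0729]
tcp_rot: [[0.639, -0.433, 0.636], [-0.303, -0.901, -0.31], [0.707, 0.005, -0.707]]
force: [-0.4, 0.1, -0.2]
opening: 1.005
grasp_force: 0.0
[ 0.0005  0.0004 -0.0219] [-0.0752 -1.3116 -0.1919  0.1875  0.1209 -0.2723]
-25.681331216529184 [ 0.6358 -0.3099 -0.7069]
```

```bash
python3 -m handwheel '[[0,0,-0.01,0,0,0],[0,0,-0.018,0,0,0],[0,0,-0.022,0,0,0],[0,0,-0.022,0,0,0],[0,0,-0.022,0,0,0],[0,0,-0.022,0,0,0],[0,0,-0.022,0,0,0],[0,0,-0.022,0,0,0]]'
python3 -m handwheel '[[0,0,0,0,0,0],[0,0,0,0,0,0],[0,0,0,0,0,0],[0,0,0,0,0,0],[0,0,0,0,0,0],[0,0,0,0,0,0],[0,0,0,0,0,0],[0,0,0,0,0,0]]' -1
python3 - <<'E'
from meas import *
s=bot.read_state();print(s["position"],s["opening"],s["force"]);y=s["tcp_rot"][:,1];print(np.degrees(np.arctan2(y[0],-y[1])),s["tcp_rot"][:,2])
E
```

```text
time_s: 30.67
position: [0.5336, -0.3766, 0.0503]
tcp_rot: [[0.639, -0.434, 0.635], [-0.303, -0.901, -0.31], [0.707, 0.006, -0.707]]
force: [-0.6, -0.0, 0.6]
opening: 1.003
grasp_force: 0.0
time_s: 31.33
position: [0.5336, -0.3763, 0.0499]
tcp_rot: [[0.639, -0.433, 0.635], [-0.303, -0.901, -0.31], [0.706, 0.005, -0.708]]
force: [0.1, 0.6, 0.3]
opening: 0.681
grasp_force: 30.0
[ 0.5336 -0.3763  0.0499] 0.6808422581769338 [0.1118 0.6442 0.2661]
-25.682498984788733 [ 0.635  -0.3097 -0.7077]
```

```bash
python3 -m handwheel '[[0,0,0.01,0,0,0],[0,0,0.025,0,0,0],[0,0,0.05,0,0,0],[-0.01,0.005,0.08,0,0,0],[-0.025,0.015,0.11,0,0,0],[-0.04,0.035,0.135,0,0,0],[-0.045,0.06,0.155,0,0,0],[-0.045,0.085,0.165,0,0,0]]'
python3 -m handwheel '[[0.002,0.03,0,0,0,0.035],[0.004,0.06,0,0,0,0.07],[0.006,0.09,0,0,0,0.105],[0.008,0.12,0,0,0,0.14],[0.01,0.15,0,0,0,0.175],[0.012,0.18,0,0,0,0.21],[0.014,0.21,0,0,0,0.24],[0.015,0.24,0,0,0,0.27]]'
python3 -m handwheel '[[0,0.03,0,0,0,0.01],[0,0.05,0,0,0,0.03],[0,0.05,0,0,0,0.03],[0,0.05,0,0,0,0.03],[0,0.05,0,0,0,0.03],[0,0.05,0,0,0,0.03],[0,0.05,0,0,0,0.03],[0,0.05,0,0,0,0.03]]'
python3 - <<'E'
from meas import *
s=bot.read_state();print(s["position"],s["qvel"],s["opening"],(s["position"]-S)@M);y=s["tcp_rot"][:,1];print(np.degrees(np.arctan2(y[0],-y[1])),s["tcp_rot"])
E
```

```text
time_s: 32.0
position: [0.4873, -0.2914, 0.2171]
tcp_rot: [[0.638, -0.436, 0.635], [-0.303, -0.9, -0.313], [0.708, 0.007, -0.706]]
force: [0.9, -0.1, -0.7]
opening: 0.683
grasp_force: 30.0
time_s: 32.67
position: [0.5032, -0.0503, 0.2148]
tcp_rot: [[0.705, 0.094, 0.703], [0.07, -0.996, 0.062], [0.706, 0.006, -0.708]]
force: [0.3, 0.1, -0.8]
opening: 0.679
grasp_force: 30.0
time_s: 33.33
position: [0.5038, -0.0025, 0.2149]
tcp_rot: [[0.699, 0.149, 0.699], [0.11, -0.989, 0.101], [0.707, 0.006, -0.708]]
force: [0.7, 0.2, -0.9]
opening: 0.683
grasp_force: 30.0
[ 0.5038 -0.0025  0.2149] [0.2421 0.0553 0.1601 0.0623 0.1022 0.0082] 0.6831055794801091 [-0.0567 -0.0171  0.2149]
8.579535593564945 [[ 0.6991  0.1492  0.6993]
 [ 0.1096 -0.9888  0.1014]
 [ 0.7066  0.0058 -0.7076]]
```

```bash
python3 -m handwheel '[[-0.002,0.015,0,0,0,0],[0.024,0.019,-0.003,0,0,0],[0.053,0.0234,-0.007,0,0,0],[0.082,0.0278,-0.01,0,0,0],[0.11,0.032,-0.01,0,0,0],[0.128,0.0348,-0.01,0,0,0],[0.128,0.0348,-0.01,0,0,0],[0.128,0.0348,-0.01,0,0,0]]'
python3 -m handwheel '[[0,0,0,0,0,0],[0,0,-0.003,0,0,0],[0,0,-0.006,0,0,0],[0,0,-0.009,0,0,0],[0,0,-0.012,0,0,0],[0,0,-0.013,0,0,0],[0,0,-0.013,0,0,0],[0,0,-0.013,0,0,0]]'
python3 - <<'E'
from meas import *
s=bot.read_state();print(s["position"],s["force"],(s["position"]-S)@M)
y=s["tcp_rot"][:,1];print(np.degrees(np.arctan2(y[0],-y[1])))
im,D=cams.capture("wrist");W=cloud("wrist",D);Q=(W-S)@M;r=rect(Q,(.03,.19),(-.05,.05),(.169,.185));print(r)
im,D=cams.capture("scene");np.save("sD2.npy",D);cv2.imwrite("pics/s2.png",im)
for n,m in (("far",abs(Q[...,0]-.15)<.01),("mid",abs(Q[...,0]-.12)<.01),("near",abs(Q[...,0]-.09)<.01)):
    f=Q[m&(abs(Q[...,1])<.025)&(abs(Q[...,2]-.178)<.01)];print(n,len(f),np.median(f[:,2]) if len(f) else 0)
E
```

```text
time_s: 34.0
position: [0.6319, 0.0331, 0.2046]
tcp_rot: [[0.699, 0.151, 0.699], [0.111, -0.989, 0.103], [0.707, 0.006, -0.708]]
force: [-1.1, 0.3, -0.7]
opening: 0.681
grasp_force: 30.0
time_s: 34.67
position: [0.6311, 0.0332, 0.1918]
tcp_rot: [[0.699, 0.151, 0.699], [0.11, -0.989, 0.103], [0.706, 0.005, -0.708]]
force: [0.2, 0.8, -1.2]
opening: 0.678
grasp_force: 30.0
[0.6311 0.0332 0.1918] [ 0.2278  0.8347 -1.1802] [ 0.0746 -0.0011  0.1918]
8.656263513061598
(((124.47781372070312, -2.0426902770996094), (76.62517547607422, 83.31013488769531), 89.68048095703125), 13184, np.float64(0.17823404605387977))
far 2171 0.1780851861577623
mid 2728 0.17822483327484195
near 2635 0.17836076569660544
```

```bash
python3 -m handwheel '[[0,0,-0.0005,0,0,0],[0,0,-0.001,0,0,0],[0,0,-0.0015,0,0,0],[0,0,-0.002,0,0,0],[0,0,-0.0024,0,0,0],[0,0,-0.0024,0,0,0],[0,0,-0.0024,0,0,0],[0,0,-0.0024,0,0,0]]'
```

```text
time_s: 35.43
position: [0.6315, 0.0333, 0.1895]
tcp_rot: [[0.699, 0.151, 0.699], [0.111, -0.989, 0.103], [0.707, 0.006, -0.708]]
force: [0.0, 0.0, -0.6]
opening: 0.683
grasp_force: 30.0
```

```bash
python3 -m handwheel '[[0,0,-0.0002,0,0,0],[0,0,-0.0004,0,0,0],[0,0,-0.0006,0,0,0],[0,0,-0.0008,0,0,0],[0,0,-0.0008,0,0,0],[0,0,-0.0008,0,0,0],[0,0,-0.0008,0,0,0],[0,0,-0.0008,0,0,0]]'
```

```text
time_s: 36.1
position: [0.6316, 0.0333, 0.1889]
tcp_rot: [[0.699, 0.151, 0.699], [0.111, -0.989, 0.103], [0.707, 0.006, -0.707]]
force: [-2.2, -0.8, 1.6]
opening: 0.682
grasp_force: 30.0
```

```bash
python3 -m handwheel '[[0,0,-0.0002,0,0,0],[0,0,-0.0002,0,0,0],[0,0,-0.0002,0,0,0],[0,0,-0.0002,0,0,0],[0,0,-0.0002,0,0,0],[0,0,-0.0002,0,0,0],[0,0,-0.0002,0,0,0],[0,0,-0.0002,0,0,0]]' 0.7
python3 -m handwheel '[[0,0,0.004,0,0,0],[0,0,0.012,0,0,0],[-0.015,-0.0023,0.016,0,0,0],[-0.045,-0.0068,0.018,0,0,0],[-0.08,-0.012,0.02,0,0,0],[-0.11,-0.0165,0.03,0,0,0],[-0.14,-0.021,0.06,0,0,0],[-0.14,-0.021,0.06,0,0,0]]'
python3 -m handwheel '[[0,0,0,0,0,0],[0,0,0,0,0,0],[0,0,0,0,0,0],[0,0,0,0,0,0],[0,0,0,0,0,0],[0,0,0,0,0,0],[0,0,0,0,0,0],[0,0,0,0,0,0]]'
python3 - <<'E'
from meas import *
s=bot.read_state();im,D=cams.capture("wrist");cv2.imwrite("pics/w6.png",im);W=cloud("wrist",D);Q=(W-S)@M;print(s["position"],s["force"])
r=rect(Q,(.0,.2),(-.06,.06),(.171,.185));print(r)
for x in (.06,.1,.15):
    f=Q[(abs(Q[...,0]-x)<.01)&(abs(Q[...,1])<.025)&(abs(Q[...,2]-.178)<.01)];print(x,len(f),np.median(f[:,2]))
m=(abs(Q[...,0]-.1)<.06)&(Q[...,1]<-.045)&(Q[...,1]>-.06)&(abs(Q[...,2]-.154)<.008);print("plat",np.median(Q[m][:,2]))
E
```

```text
time_s: 36.77
position: [0.6316, 0.0333, 0.1885]
tcp_rot: [[0.699, 0.151, 0.699], [0.111, -0.989, 0.103], [0.707, 0.006, -0.708]]
force: [-0.6, 0.7, -0.4]
opening: 0.849
grasp_force: 0.0
time_s: 37.43
position: [0.4879, 0.013, 0.2491]
tcp_rot: [[0.701, 0.15, 0.698], [0.11, -0.989, 0.103], [0.705, 0.005, -0.709]]
force: [0.1, 0.7, -0.4]
opening: 0.849
grasp_force: 0.0
time_s: 38.1
position: [0.4916, 0.0125, 0.2481]
tcp_rot: [[0.699, 0.151, 0.699], [0.111, -0.988, 0.103], [0.706, 0.005, -0.708]]
force: [0.4, -0.1, 0.7]
opening: 0.854
grasp_force: 0.0
[0.4916 0.0125 0.2481] [ 0.4317 -0.1306  0.7076]
(((105.42881774902344, -1.720489501953125), (121.96260833740234, 60.3138313293457), 1.140792965888977), 6641, np.float64(0.17542076737849843))
0.06 1109 0.1754079257512044
0.1 898 0.17549769370850762
0.15 696 0.1753464685727153
plat 0.15449520336326727
```

View pics/w6.png

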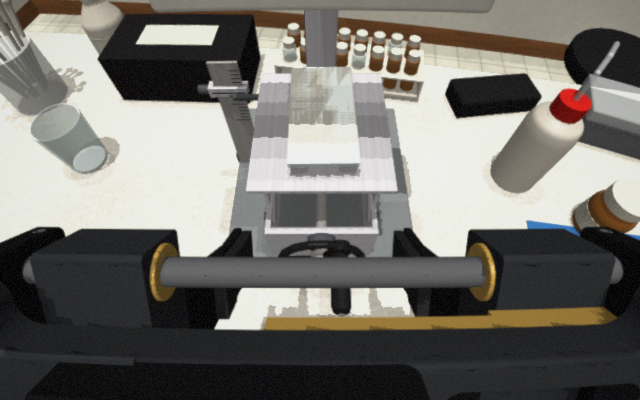

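The panel lies level: its top is at z = 0.1754 and the platform at 0.1545. It sits at (105,-2) mm against the platform centre at (106,0) mm, with both bars under it. The robot is clear, so I hand in.

```bash
python3 -c "
from rig import bot
print(bot.hand_in())"
```

```text
the job is handed in; nothing more can be done
None
```

The job is handed in at about 38 s: the pointer is within about 0.2 mm of the cursor line, both bars lie front to back on the platform, and the panel rests level on them within about 2 mm of the platform's middle.

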